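# Free the piston from among its weights

## Robot

A 7-joint arm with a two-finger parallel gripper is mounted at the origin on the work surface. World frame = base frame: x ahead of the robot, y to its left, z up, the work surface at z = 0. Lengths are in m, angles in rad, forces in N, time in s.
With the tool pointing down it reaches from about 0.4 to 0.9 m from the base axis. Payload 5.5 kg.
Tool frame: the origin (TCP) lies at the very end of the fingers, on their centre line; the grasp point (between the pads) lies 19 mm behind it; z points along the fingers, y is the direction in which the jaws open and shut (so a half turn about z gives the same grasp; the last joint's range is limited). The gripper opens to 85 mm and grips with 20 to 120 N. Pads are 22 mm wide; open, the fingers measure 114 mm over their backs; the gripper's body (76 mm by 85 mm) begins 54 mm behind the grasp point. The pads swing forward as they close: fully open they stand 13 mm farther back than shut.
Start: joints at [1.404, 0.501, -0.427, 1.55, 0.221, 1.138, -0.21], TCP at [0.271, -0.591, 0.231] pointing down, gripper open.
Joint ranges: [-2.88, 2.88], [-0.31, 2.03], [-1.54, 1.56], [0.2, 2.42], [-1.41, 4.55], [0.19, 2.02], [-2.57, 2.57]. Speed limits (rad/s): [2.57, 2.57, 3.14, 3.14, 3.14, 3.14, 3.14].

## Interface

Orientations are given as a 3x3 rotation matrix whose columns are the frame's x, y, z axes.
In Python, from rig import bot gives the robot as it stands. Calls block until the motion is done:
- bot.move_ptp(position, orientation): joint-space move of the TCP to a pose.
- bot.servo_line(position, ori=None, vel=0.15): straight line of the TCP; ori=None keeps the orientation; vel is the mean speed in m/s.
- bot.move_joints(angles): joint-space move.
- bot.open() and bot.close(grip_force=None): open the fingers fully, or close them until they stop; grip_force is the grip in N (None keeps the last).
- bot.wait(seconds).
- bot.inverse_kinematics(position, orientation): joint angles nearest the present ones, or None.
- bot.state(): the state.
- bot.get_image(name): name is "scene" or "top"; returns a dict with "color" (400x640x3 uint8, red, green, blue), "range_z" (400x640 float32, m along the optical axis (not along the pixel's ray), 0 where there is no reading), "camera_matrix" (3x3 intrinsics, pixels), "cam_to_world" (4x4, takes a point from camera to world coordinates). Camera axes: x right, y up, looking along -z (the intrinsics and any distortion apply to the point x, -y, -z); pixel columns grow to the right and rows downward; lengths in m; the calibration is good to about 2 mm. A picture is of the moment at which its call begins.
A pose or a line that the arm cannot do raises bot.Unreachable and nothing moves.
- bot.sign_off(): hands the job in, once; it reports no verdict.
Trained networks look in a picture, given as the dict that the camera call returned (one of the last four; its "shot" number tells which), for a name from the list of things; names that differ only in an ending like _2 or _b are one class to them, and where a whole thing is asked for, a point or a joint stands for the part that bears it (a point fixed in the world has none). Each returns a list of dicts, best first, with "score" (0 to 1); they miss things now and then, are a little off and sometimes report something else, mostly with a low value. They report only what shows in the picture. A call takes as long as a camera call. They do not tell look-alikes from the thing itself.
- bot.cut_out(picture, target): "mask" (400x640 bool, what is visible of it) and "extent" ([left, top, right, bottom] in pixels, round what is visible of it).
- bot.mark_of(picture, target): "xy" ([column, row] in pixels: a listed point, or the origin of a listed thing).
The state is a dict: "clock": time; "joint_positions": joint angles; "joint_vel": joint speeds; "effort": joint torques, N m; "tool_pos": TCP position; "tool_rot": TCP orientation; "ft_force": force on the tool from outside, world axes, zero at the start; "wrist_torque": the same for the moment, N m; "opening": opening from 0.0 (shut) to 1.0 (fully open).
Only numpy, scipy, OpenCV 4.12 (cv2) and the standard library are available. Lean on these libraries where they do the work, as an engineer would, in place of code of your own. Each camera call takes 0.05 s, during which the arm holds its last target. There are 200 camera calls.

## Task

Carry the three knobbed weights that crowd the piston on the white storage block over to the grey side tray. Then lift the piston out of its well and stand it fully down in the funnel of the cleaning stand, and after that put each weight back upright where it stood on the block. Do not disturb the bottle, the tape roll or the steel cone.

Things in the scene. Friction and masses are not known exactly. Their poses are not given: they have to be found in the camera images.
- weight_round: (sizes in mm) steel weight: round disc of 58 diameter, 40 tall, with an upright round knob (22 diameter, 36 tall) at the centre of its top, so 76 tall in all; about 0.5 kg. Origin: centre of its underside; z up when it stands. At the start it stands on one of the three pads of the storage block.
- weight_square: (sizes in mm) steel weight: square block, 48 by 48, 40 tall, with an upright round knob (22 diameter, 36 tall) at the centre of its top, so 76 tall in all; about 0.5 kg; x and y along its sides. Origin: centre of its underside; z up when it stands. At the start it stands on one of the three pads of the storage block.
- weight_hex: (sizes in mm) steel weight: hexagonal block, 46 across its flats, 40 tall, with an upright round knob (22 diameter, 36 tall) at the centre of its top, so 76 tall in all; about 0.4 kg; x square to one pair of flats. Origin: centre of its underside; z up when it stands. At the start it stands on one of the three pads of the storage block.
- piston: (mm) steel piston, 120 long: a rod of 16 diameter and 78 long, and above it a round head of 26 diameter and 42 tall with a white top, about 0.14 kg. Origin: centre of the rod's foot; z points up to the head. At the start it stands in the storage block's well with only its head above the block. The weights leave no room for fingers beside it.
- storage_block: (mm) fixed white block, 150 (x) by 180 (y), deck 88 above the table. Origin: centre of its underside; x points to the grey back panel, which rises 22 over the deck along the +x edge. The well, 18 wide and 76 deep (floor 12 above the table), is at x = +28, y = 0. Three dark flat pads of 66 diameter lie around it, one for each weight, at (28, 50), (28, -50) and (-22, 0); which weight stands on which pad changes, and each goes back to the pad that it came from.
- tray: (mm) fixed shallow grey tray, 250 (x) by 110 (y) outside, 14 high, walls 4 thick, inner floor about 4 above the table. Origin: centre of its underside. The three weights fit in a row along x, about 75 apart.
- stand: (mm) fixed cleaning stand: a 90 by 90 plate, 12 thick, with a dark upright tube in its centre whose funnel mouth is 38 wide inside and 80 above the table, narrowing from there to a bore of 20 at 54 above the table. The piston's rod goes in from above and its foot comes to rest on the plate, 12 above the table; its head then stays above the funnel. Origin: centre of its underside.
- bottle: (mm) bystander: white bottle with a cap, 42 diameter, 130 tall, about 100 from the stand's centre. Origin: centre of its underside.
- tape_roll: (mm) bystander: roll of yellow tape lying flat, 70 diameter, 24 tall, about 105 from the stand's centre on the other side from the bottle. Origin: centre of its underside.
- cone: (mm) bystander: small steel cone, 42 diameter, 44 tall, between the robot and the storage block. Origin: centre of its underside.
Mind the look-alikes: they are no part of the job. What is shaped like the piston but orange is not meant.

How it is judged:
On the way, in this order (a step that is already met when the one before it is completed fails the run):
1. all three weights stand released in the tray while the piston is still in its well (x of weight_round in the frame of tray between -0.108 and 0.108 m and y of weight_round in the frame of tray between -0.042 and 0.042 m and z of each of weight_round, weight_square, weight_hex in the frame of tray below 0.016 m and angle between each of weight_round, weight_square, weight_hex's own z axis and vertical below 0.15 rad and x of weight_square in the frame of tray between -0.108 and 0.108 m and y of weight_square in the frame of tray between -0.042 and 0.042 m and x of weight_hex in the frame of tray between -0.108 and 0.108 m and y of weight_hex in the frame of tray between -0.042 and 0.042 m and linear speed of each of weight_round, weight_square, weight_hex below 0.03 m/s and contact force between the fingers and weight_round below 0.3 N and contact force between the fingers and weight_square below 0.3 N and contact force between the fingers and weight_hex below 0.3 N and distance of piston from where it was at the start of the episode below 0.02 m), for 0.2 s.
2. the piston stands released and fully down in the cleaning stand while the weights are still in the tray (x of weight_round in the frame of tray between -0.108 and 0.108 m and y of weight_round in the frame of tray between -0.042 and 0.042 m and z of each of weight_round, weight_square, weight_hex in the frame of tray below 0.016 m and angle between each of weight_round, weight_square, weight_hex's own z axis and vertical below 0.15 rad and x of weight_square in the frame of tray between -0.108 and 0.108 m and y of weight_square in the frame of tray between -0.042 and 0.042 m and x of weight_hex in the frame of tray between -0.108 and 0.108 m and y of weight_hex in the frame of tray between -0.042 and 0.042 m and horizontal distance between piston and stand below 0.008 m and z of piston in the frame of stand below 0.02 m and angle between piston's own z axis and vertical below 0.12 rad and linear speed of piston below 0.03 m/s and contact force between the fingers and piston below 0.3 N), for 0.2 s.
At the end, for the whole second after the job is handed in: The piston stands in the cleaning stand's tube, its foot within 8 mm of the plate and of the tube's axis, upright within 0.12 rad; every weight stands upright (0.1 rad) within 15 mm of its own starting place on the block; all released and at rest (horizontal distance between piston and stand below 0.008 m and z of piston in the frame of stand below 0.02 m and angle between piston's own z axis and vertical below 0.12 rad and distance of each of weight_round, weight_square, weight_hex from where it was at the start of the episode below 0.015 m and angle between each of weight_round, weight_square, weight_hex's own z axis and vertical below 0.1 rad and linear speed of each of weight_round, weight_square, weight_hex, piston below 0.03 m/s and contact force between the fingers and weight_round below 0.3 N and contact force between the fingers and weight_square below 0.3 N and contact force between the fingers and weight_hex below 0.3 N and contact force between the fingers and piston below 0.3 N); the robot touches nothing.
It fails at once if the bottle is pushed more than 30 mm or tipped over (distance of bottle from where it was at the start of the episode above 0.03 m or angle between bottle's own z axis and vertical above 0.5 rad).
It fails at once if the tape roll is pushed more than 30 mm or tipped over (distance of tape_roll from where it was at the start of the episode above 0.03 m or angle between tape_roll's own z axis and vertical above 0.5 rad).
It fails at once if the cone is pushed more than 30 mm or tipped over (distance of cone from where it was at the start of the episode above 0.03 m or angle between cone's own z axis and vertical above 0.5 rad).
It also fails if it takes over 144 s, if anything falls off the work surface, if the arm or the gripper's body presses on something with over 40 N, if the wrist force passes 120 N, or if a joint passes its speed limit or range.

## Working session

There is one attempt and no reset: what is moved stays moved. The work goes in short steps, each a Python script; the robot and the scene stay as the last script left them, time stands still between calls to the robot, and variables do not carry over. Pictures are saved under pics/ and viewed, about 12 in all and at most 16, crops included, and the job is handed in when it is done.

```bash
ls; mkdir -p pics
python3 - <<'E'
from rig import bot
import cv2,pickle
for n in("top","scene"):
    p=bot.get_image(n); cv2.imwrite(f"pics/{n}0.png",p["color"][:,:,::-1]); pickle.dump(p,open(f"{n}0.pkl","wb"))
    print(n,p["camera_matrix"].round(1).tolist(),p["cam_to_world"].round(3).tolist(),[k for k in p])
    for t in "weight_round weight_square weight_hex piston storage_block tray stand bottle tape_roll cone".split():
        print(t,[(round(d["score"],2),[round(float(x)) for x in d["xy"]]) for d in bot.mark_of(p,t)])
print(bot.state())
E
```

```text
pics
top [[489.1, 0.0, 319.2], [0.0, 489.1, 199.7], [0.0, 0.0, 1.0]] [[0.005, 0.985, -0.175, 0.355], [-1.0, 0.007, 0.009, -0.01], [0.01, 0.175, 0.985, 1.241], [0.0, 0.0, 0.0, 1.0]] ['color', 'range_z', 'camera_matrix', 'cam_to_world', 'shot']
weight_round [(0.89, [305, 182])]
weight_square [(0.57, [347, 177])]
weight_hex [(0.79, [334, 199]), (0.17, [350, 176])]
piston [(0.52, [335, 140]), (0.46, [326, 185])]
storage_block [(0.76, [331, 192])]
tray [(0.66, [429, 215]), (0.54, [325, 184])]
stand [(0.59, [189, 233]), (0.29, [172, 275])]
bottle [(0.83, [198, 201]), (0.25, [348, 176])]
tape_roll [(0.85, [171, 276])]
cone [(0.73, [307, 276])]
scene [[439.5, 0.0, 325.2], [0.0, 439.5, 199.8], [0.0, 0.0, 1.0]] [[-0.86, -0.395, 0.324, 0.855], [0.511, -0.662, 0.548, 0.504], [-0.002, 0.637, 0.771, 0.817], [0.0, 0.0, 0.0, 1.0]] ['color', 'range_z', 'camera_matrix', 'cam_to_world', 'shot']
weight_round [(0.82, [309, 217])]
weight_square [(0.67, [281, 192]), (0.59, [309, 217])]
weight_hex [(0.9, [310, 194])]
piston [(0.71, [240, 243]), (0.19, [311, 194])]
storage_block [(0.84, [307, 221])]
tray [(0
[... 291 characters left out ...]
joint_vel': array([ 3.11803018e-04,  6.98433131e-04,  6.66365867e-04, -1.26673353e-03,
       -1.97827157e-03,  4.16281308e-04,  1.57839077e-05]), 'effort': array([-2.00241010e-05, -5.69393098e+01, -5.81029281e+00, -2.81339979e+01,
        1.29864973e-02,  1.99761271e-03,  4.69527811e-05]), 'tool_pos': array([ 0.27088573, -0.59087076,  0.23132496]), 'tool_rot': array([[ 9.09032854e-01,  4.16724452e-01,  4.42083141e-05],
       [ 4.16724453e-01, -9.09032854e-01, -2.89248895e-05],
       [ 2.81331012e-05,  4.47163604e-05, -9.99999999e-01]]), 'ft_force': array([-0.32480224,  0.41792434,  0.49008308]), 'wrist_torque': array([ 0.00730523,  0.00915255, -0.05378915]), 'opening': 1.0040877518905222}
```

Run:
```python
import cv2
a=cv2.imread("pics/top0.png")[110:310,140:500]
cv2.imwrite("pics/topc.png",cv2.resize(a,None,fx=2.2,fy=2.2,interpolation=2))
```

```text
(no output)
```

View pics/topc.png

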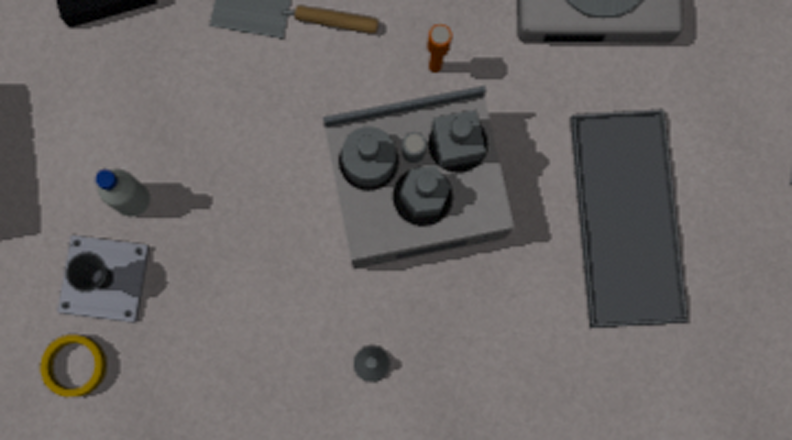

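View pics/scene0.png

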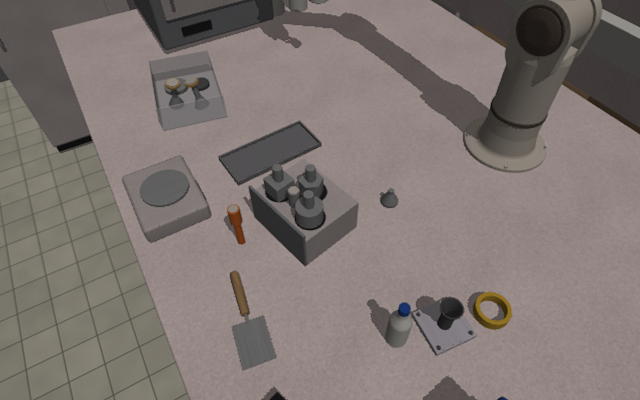

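The crop and the scene picture show three weights at about top px (307,182) round, (347,173) square and (333,198) hex. The piston candidates are the white-topped head between them at top px (328,177) and the orange look-alike at (339,130). The white-topped one stands in the block's well, so that one is meant. Next I measure using depth.

```bash
cat > vis.py <<'E'
import numpy as np, cv2
def cloud(p):
    K=p["camera_matrix"];z=p["range_z"].astype(float);v,u=np.mgrid[:z.shape[0],:z.shape[1]]
    c=np.stack([(u-K[0,2])*z/K[0,0],-(v-K[1,2])*z/K[1,1],-z],-1)
    T=p["cam_to_world"];w=c@T[:3,:3].T+T[:3,3];w[z<=0]=np.nan
    return w
def circ(pts):  # algebraic circle fit
    A=np.c_[2*pts,np.ones(len(pts))];s=np.linalg.lstsq(A,(pts**2).sum(1),rcond=None)[0]
    return s[:2],np.sqrt(s[2]+s[:2]@s[:2])
def slice_(p,zlo,zhi,box):
    w=cloud(p).reshape(-1,3);x0,x1,y0,y1=box
    with np.errstate(invalid="ignore"):
        return w[(w[:,2]>zlo)&(w[:,2]<zhi)&(w[:,0]>x0)&(w[:,0]<x1)&(w[:,1]>y0)&(w[:,1]<y1)]
def clusters(P,res=.002,gap=2):
    if len(P)==0:return []
    o=P[:,:2].min(0)-.01;ij=((P[:,:2]-o)/res).astype(int);m=np.zeros(ij.max(0)+6,np.uint8);m[ij[:,0],ij[:,1]]=1
    m=cv2.dilate(m,np.ones((gap+1,gap+1)));n,l=cv2.connectedComponents(m);k=l[ij[:,0],ij[:,1]]
    return [P[k==i] for i in range(1,n) if (k==i).sum()>8]
E
python3 - <<'E'
import pickle,numpy as np,cv2
from vis import *
np.set_printoptions(precision=4,suppress=True)
P={n:pickle.load(open(n+"0.pkl","rb")) for n in("top","scene")}
W=cloud(P["top"])
for nm,(u,v) in dict(round_=(305,182),square=(347,177),hex=(334,199),pist=(328,177),tray=(429,215),stand=(189,233),bottle=(198,201),tape=(171,276),cone=(307,276),orange=(339,127),tapeL=(161,262)).items(): print(nm,W[v,u])
box=(.3,.8,-.3,.5)
for n,p in P.items():
    for nm,lo,hi in(("knob",.157,.172),("pist",.126,.138),("funnel",.07,.087),("deck",.084,.092),("panel",.105,.116),("plate",.008,.016),("tray",.010,.018)):
        print(n,nm)
        for c in clusters(slice_(p,lo,hi,box)):
            if len(c)<12: continue
            h=cv2.minAreaRect(c[:,:2].astype(np.float32))
            print("  ",len(c),"med",np.median(c,0),"rect",np.round(h[0],4),np.round(h[1],3),round(h[2],1))
E
```

```text
round_ [0.5927 0.0134 0.135 ]
square [ 0.607  -0.0843  0.1269]
hex [ 0.5528 -0.0535  0.1371]
pist [ 0.6042 -0.0396  0.1381]
tray [ 0.5362 -0.3012  0.0079]
stand [0.4837 0.3011 0.0326]
bottle [0.5562 0.2716 0.0786]
tape [ 0.3791  0.3488 -0.0001]
cone [0.3799 0.0082 0.0446]
orange [ 0.7299 -0.066   0.1233]
tapeL [0.4137 0.3758 0.0004]
top knob
   73 med [ 0.5617 -0.0524  0.1647] rect [ 0.5634 -0.0525] [0.021 0.018] 0.0
   73 med [0.6007 0.0085 0.1642] rect [0.6012 0.0085] [0.021 0.018] 0.3
   75 med [ 0.6209 -0.0866  0.1644] rect [ 0.6212 -0.0878] [0.02  0.021] 47.2
top pist
   653 med [0.5919 0.4897 0.1341] rect [0.6183 0.4884] [0.182 0.03 ] 2.6
   226 med [ 0.5589 -0.0515  0.1293] rect [ 0.5632 -0.0525] [0.046 0.051] 63.8
   60 med [0.5707 0.2836 0.1304] rect [0.5714 0.2843] [0.018 0.019] 21.8
   331 med [0.5984 0.0065 0.1292] rect [0.6015 0.0078] [0.056 0.055] 45.7
   278 med [ 0.6161 -0.0861  0.1287] rect [ 0.6217 -0.0877] [0.048 0.048] 11.9
   95 med [ 0.6104 -0.0397  0.1331] rect [ 0.6109 -0.0402] [0.024 0.024] 39.6
top funnel
   143 med [0.4806 0.3192 0.079 ] rect [0.4783 0.3122
[... 5927 characters left out ...]
337 ] [0.021 0.05 ] 13.6
   70 med [0.3939 0.017  0.0136] rect [0.3875 0.0123] [0.03  0.038] 63.6
   81 med [0.409  0.3536 0.0144] rect [0.3997 0.3448] [0.031 0.069] 10.3
   251 med [ 0.5587 -0.2382  0.0136] rect [ 0.5515 -0.2599] [0.073 0.253] 89.4
   1538 med [0.4913 0.3273 0.0128] rect [0.4784 0.3146] [0.09  0.091] 83.2
   207 med [0.6368 0.0354 0.0139] rect [0.6223 0.0027] [0.116 0.236] 52.3
   34 med [0.5858 0.3001 0.0138] rect [0.5827 0.2967] [0.011 0.036] 42.1
   14 med [ 0.7351 -0.0606  0.012 ] rect [ 0.7363 -0.0615] [0.005 0.014] 72.5
   41 med [ 0.7831 -0.1649  0.0136] rect [ 0.7815 -0.1658] [0.037 0.008] 6.0
   172 med [0.79   0.0533 0.0163] rect [0.7907 0.0537] [0.105 0.02 ] 80.2
```

```bash
cat > act.py <<'E'
import numpy as np
from rig import bot
def R(a):  # tool down, jaws (y) along world direction a
    y=np.array([np.cos(a),np.sin(a),0]);z=np.array([0,0,-1.]);return np.c_[np.cross(y,z),y,z]
ZH=.255
def report(t):
    s=bot.state();print(t,"t=%.1f"%s["clock"],s["tool_pos"].round(4),"F",s["ft_force"].round(1),"open %.3f"%s["opening"])
def go(xy,z,a,vel=.3): bot.servo_line([*xy,z],R(a),vel=vel)
def lower(xy,z,a): # brisk, then slow for the last 25 mm
    go(xy,z+.025,a,.2); go(xy,z,a,.05)
E
python3 - <<'E'
from vis import *; from act import *
np.set_printoptions(precision=4,suppress=True)
for n in("top","scene"):
    p=bot.get_image(n);K=p["camera_matrix"];T=p["cam_to_world"]
    for name,h in(("tray",.014),):
        ds=bot.cut_out(p,name);print(n,name,[(round(d["score"],2),d["extent"]) for d in ds])
        d=max(ds,key=lambda d:d["score"]*(d["mask"].sum()>1500));v,u=np.nonzero(d["mask"])
        r=np.stack([(u-K[0,2])/K[0,0],-(v-K[1,2])/K[1,1],-np.ones(len(u))],-1)@T[:3,:3].T
        q=T[:3,3]+r*((h-T[2,3])/r[:,2])[:,None]
        print(cv2.minAreaRect(q[:,:2].astype(np.float32)), np.percentile(cloud(p)[v,u][:,2],[10,50,90]))
for s in(1,-1):
  for xy,a in(((.602,.0095),101.9),((.6216,-.0864),101.9),((.563,-.051),101.9),((.63,-.27),93),((.47,-.28),93),((.478,.313),101.9)):
    for z in(.255,.05): 
        q=bot.inverse_kinematics([*xy,z],R(np.radians(a-(180 if s<0 else 0))));print(s,xy,z,None if q is None else np.round(q,2))
E
```

```text
top tray [(0.59, [400.7, 163.6, 451.7, 260.1])]
((0.5527685880661011, -0.29150325059890747), (0.25235334038734436, 0.11499003320932388), 4.049928188323975) [nan nan nan]
scene tray [(0.91, [217.5, 122.5, 321.7, 188.6]), (0.46, [296.9, 165.8, 324.2, 194.8])]
((0.5537848472595215, -0.28448379039764404), (0.25581109523773193, 0.12797507643699646), 2.9890615940093994) [nan nan nan]
1 (0.602, 0.0095) 0.255 [ 0.71  0.6  -1.11  1.64  0.56  1.26  1.27]
1 (0.602, 0.0095) 0.05 [ 0.63  0.86 -0.98  1.78  0.86  0.99  1.07]
1 (0.6216, -0.0864) 0.255 [ 0.82  0.64 -1.08  1.57  0.58  1.29  1.43]
1 (0.6216, -0.0864) 0.05 [ 0.75  0.89 -0.96  1.72  0.85  1.01  1.25]
1 (0.563, -0.051) 0.255 [ 0.91  0.57 -1.2   1.73  0.56  1.24  1.35]
1 (0.563, -0.051) 0.05 [ 0.73  0.78 -0.93  1.88  0.8   0.91  1.18]
1 (0.63, -0.27) 0.255 [ 0.99  0.73 -1.04  1.41  0.63  1.35  1.56]
1 (0.63, -0.27) 0.05 [ 0.95  0.94 -0.92  1.56  0.83  1.07  1.43]
1 (0.47, -0.28) 0.255 [ 1.34  0.48 -1.11  1.77  0.46  1.19  1.71]
1 (0.47, -0.28) 0.05 [ 1.18  0.75 -0.91  1.92  0.78  0.87  1.48]
1 (0.478, 0.313) 0.255 [ 0.27  0.65 -1.3   1.71 
[... 200 characters left out ...]
79  0.5   0.81 -1.82]
-1 (0.6216, -0.0864) 0.255 [ 0.63  0.51 -0.74  1.58  0.36  1.2  -1.55]
-1 (0.6216, -0.0864) 0.05 [ 0.49  0.71 -0.54  1.73  0.48  0.84 -1.63]
-1 (0.563, -0.051) 0.255 [ 0.7   0.41 -0.84  1.73  0.33  1.15 -1.6 ]
-1 (0.563, -0.051) 0.05 [ 0.48  0.63 -0.56  1.89  0.48  0.76 -1.71]
-1 (0.63, -0.27) 0.255 [ 0.7   0.56 -0.5   1.42  0.27  1.23 -1.35]
-1 (0.63, -0.27) 0.05 [ 0.63  0.76 -0.39  1.57  0.35  0.88 -1.41]
-1 (0.47, -0.28) 0.255 [ 0.93  0.3  -0.53  1.78  0.17  1.1  -1.18]
-1 (0.47, -0.28) 0.05 [ 0.81  0.57 -0.41  1.94  0.34  0.7  -1.32]
-1 (0.478, 0.313) 0.255 [-0.46  0.31 -0.21  1.73  0.07  1.1  -2.05]
-1 (0.478, 0.313) 0.05 [-0.07  0.7  -0.73  1.87  0.63  0.82 -2.5 ]
```

Everything fits the given sizes: knob tops at 0.164, piston top at 0.133, funnel at 0.079, and the pad geometry agrees with a block yaw of 11.9°. The tray centre is about (0.553, -0.290) with a yaw of 3.5°. I'll start by carrying one weight, then check it.

```bash
cat >> act.py <<'E'
A=np.radians(101.9); AT=np.radians(93.5)
TC=np.array([.553,-.2905]); TX=np.array([np.cos(AT-np.pi/2),np.sin(AT-np.pi/2)])
START={"square":(.6216,-.0864),"round":(.602,.0095),"hex":(.563,-.051)}
SLOT={"square":TC+.073*TX,"round":TC,"hex":TC-.073*TX}
ZB=.134; ZT=ZB-.084
def carry(src,zs,a0,dst,zd,a1):
    go(src,ZH,a0); lower(src,zs,a0); bot.close(60); report("gripped")
    go(src,zs+.02,a0,.08); go(src,ZH,a0); go(dst,ZH,a1); lower(dst,zd+.001,a1); report("down")
    bot.open(); bot.wait(.2); go(dst,ZH,a1); report("done")
E
python3 - <<'E'
from act import *; from vis import *
bot.move_ptp([*START["square"],ZH],R(A)); report("above")
carry(START["square"],ZB,A,SLOT["square"],ZT,AT)
p=bot.get_image("scene");cv2.imwrite("pics/s1.png",cv2.resize(p["color"][100:300,180:420,::-1],None,fx=3,fy=3))
E
```

```text
above t=3.5 [ 0.6215 -0.0879  0.2547] F [-0.4 -0.7 -0.9] open 1.004
gripped t=5.6 [ 0.6218 -0.0867  0.1343] F [-0.2 -1.7  1.4] open 0.238
down t=9.0 [ 0.6257 -0.2859  0.0505] F [-0.1 -0.5 -4.3] open 0.239
done t=10.7 [ 0.6248 -0.2861  0.2533] F [-0.4 -0.1 -0.3] open 1.000
```

View pics/s1.png

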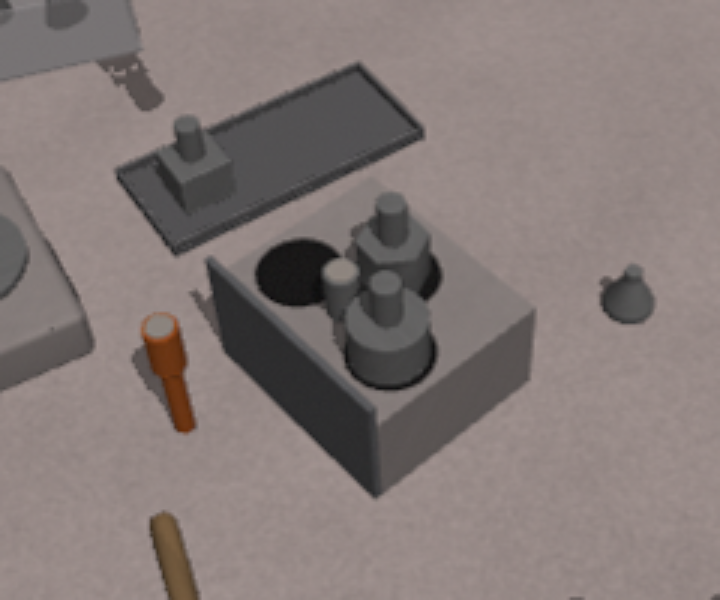

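The square weight stands upright at the tray's far end (crop px (195,165)). The others are unmoved, so I'll carry the other two.

Run:
```python
from act import *; from vis import *
for n in("round","hex"): carry(START[n],ZB,A,SLOT[n],ZT,AT)
go((.553,-.05),ZH,A)
for c in("top","scene"):
    p=bot.get_image(c)
    print(c,[(len(k),np.median(k,0).round(4),np.round(cv2.minAreaRect(k[:,:2].astype(np.float32))[0],4)) for k in clusters(slice_(p,.072,.084,(.42,.68,-.37,-.21)))])
    print([(len(k),np.round(cv2.minAreaRect(k[:,:2].astype(np.float32))[:2],4)) for k in clusters(slice_(p,.126,.138,(.57,.66,-.08,0)))])
cv2.imwrite("pics/s2.png",cv2.resize(p["color"][100:300,180:420,::-1],None,fx=3,fy=3))
```

```text
gripped t=13.8 [0.6022 0.0092 0.1343] F [-1.   0.3  2.1] open 0.237
down t=17.5 [ 0.5529 -0.2904  0.0506] F [ 0.4 -0.8 -3.6] open 0.244
done t=19.2 [ 0.5519 -0.2906  0.2535] F [ 0.8  0.8 -1.2] open 0.999
gripped t=22.1 [ 0.5632 -0.0512  0.1343] F [-0.2 -1.9  3.1] open 0.235
down t=25.6 [ 0.48   -0.2948  0.0506] F [ 0.3 -0.3 -3.7] open 0.238
done t=27.3 [ 0.4789 -0.2949  0.2535] F [ 0.3 -0.9 -0.8] open 1.001
top [(64, array([ 0.5524, -0.2894,  0.0799]), array([ 0.5521, -0.2908])), (65, array([ 0.6244, -0.2858,  0.0796]), array([ 0.6257, -0.2868]))]
[]
scene [(58, array([ 0.4818, -0.2895,  0.0797]), array([ 0.4792, -0.2925])), (62, array([ 0.5529, -0.2854,  0.0797]), array([ 0.5535, -0.2888])), (58, array([ 0.626 , -0.2829,  0.0799]), array([ 0.6249, -0.2855]))]
[(112, array([[ 0.6108, -0.0376],
       [ 0.0239,  0.0231]]))]
```

View pics/s2.png

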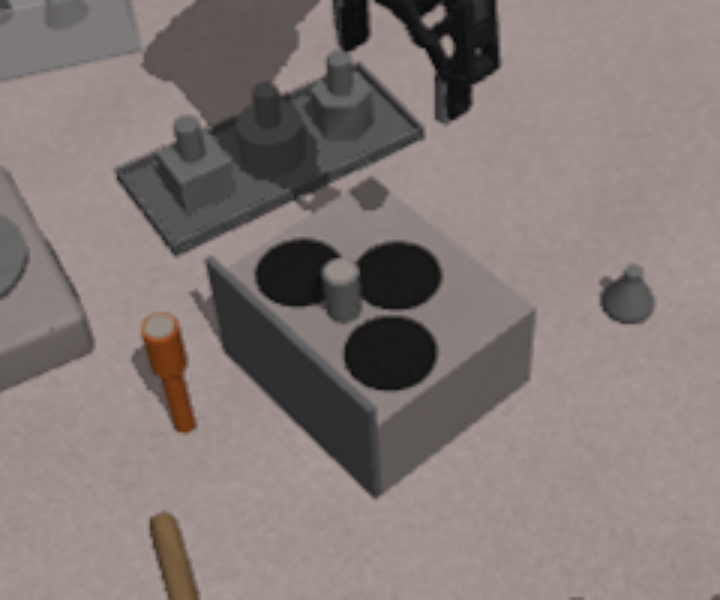

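All three weights stand upright in the tray: square, round and hex at crop px (195,165), (270,125) and (340,95). The white-topped piston is alone in its well at (342,285) and the orange look-alike is still apart at (165,370). Next, the piston.

Run:
```python
from act import *; from vis import *
P=(.611,-.0387); S=(.4784,.313); AS=A
go(P,ZH,A); lower(P,.096,A); bot.close(40); report("grip")
go(P,.115,A,.05); report("lifting"); go(P,.26,A,.15); go(S,.26,AS); go(S,.175,AS,.15); report("over funnel")
for c in("top","scene"):
    p=bot.get_image(c);cv2.imwrite(f"pics/p_{c}.png",cv2.resize(p["color"][:,:,::-1][(slice(130,300),slice(110,290)) if c=="top" else (slice(200,390),slice(360,560))],None,fx=3,fy=3))
```

```text
grip t=30.8 [ 0.6112 -0.0388  0.0963] F [-0.1  0.9  1.5] open 0.290
lifting t=31.4 [ 0.611  -0.0388  0.1153] F [-0.3 -0.7 -1.7] open 0.295
over funnel t=34.6 [0.4788 0.3133 0.1756] F [ 0.7  0.  -1. ] open 0.291
```

View pics/p_scene.png

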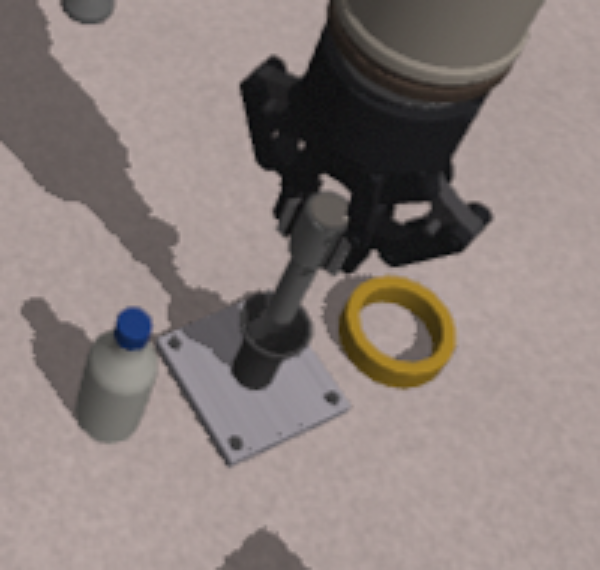

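The piston is held with its rod in line with the tube, its foot just over the funnel at crop px (278,315), and the bottle and tape are clear. I'll lower it.

Run:
```python
from act import *; from vis import *
S=(.4784,.313)
for z in(.155,.142,.13,.12,.11,.1,.0965):
    go(S,z,A,.06); f=bot.state()["ft_force"]; print(z,f.round(1))
    if np.abs(f).max()>12: print("STOP");break
else:
    bot.open(); bot.wait(.3); report("rel"); go(S,.15,A,.1); go(S,ZH,A); go((.5,.08),ZH,A)
    for c in("top","scene"):
        p=bot.get_image(c)
        for lo,hi in((.07,.085),(.126,.142)): print(c,lo,[(len(k),np.median(k,0).round(4),np.round(cv2.minAreaRect(k[:,:2].astype(np.float32))[:2],4).tolist()) for k in clusters(slice_(p,lo,hi,(.43,.53,.26,.36)))])
    cv2.imwrite("pics/s3.png",cv2.resize(p["color"][:,:,::-1][200:390,360:560],None,fx=3,fy=3))
```

```text
0.155 [-0.4 -0.1 -1.3]
0.142 [ 0.5  0.6 -1.7]
0.13 [ 0.3 -0.1 -1.3]
0.12 [ 0.9  0.1 -2.2]
0.11 [ 0.2 -0.1 -1.4]
0.1 [-0.4 -0.1 -1.8]
0.0965 [ 0.2  0.7 -1.1]
rel t=38.0 [0.4784 0.313  0.0965] F [-0.3  0.7 -0. ] open 0.998
top 0.07 [(97, array([0.4723, 0.3085, 0.079 ]), [[0.4776, 0.3094], [0.0366, 0.0431]])]
top 0.126 [(104, array([0.4775, 0.3098, 0.1329]), [[0.4778, 0.3106], [0.024, 0.0239]])]
scene 0.07 [(185, array([0.4833, 0.3196, 0.0789]), [[0.4809, 0.3158], [0.0389, 0.0427]])]
scene 0.126 [(182, array([0.4804, 0.3143, 0.1328]), [[0.4785, 0.3133], [0.0246, 0.025]])]
```

The insertion was force-free. The piston top reads 0.133 (same as when it sat in the well), centred over the funnel, so it is fully down. Now I'll return the weights, back-most first.

Run:
```python
from act import *; from vis import *
for n in("square","round","hex"): carry(SLOT[n],ZT+.0005,AT,START[n],ZB-.0005,A)
go((.5,-.25),.3,A)
for c in("top","scene"):
    p=bot.get_image(c)
    for lo,hi,b in((.157,.172,(.5,.7,-.15,.08)),(.126,.142,(.43,.53,.26,.36))): print(c,[(len(k),np.round(cv2.minAreaRect(k[:,:2].astype(np.float32))[0],4)) for k in clusters(slice_(p,lo,hi,b))])
cv2.imwrite("pics/s4.png",cv2.resize(p["color"][:,:,::-1][90:380,170:550],None,fx=2,fy=2))
report("end")
```

```text
gripped t=44.0 [ 0.6261 -0.2864  0.0509] F [-0.   0.6  1.9] open 0.238
down t=47.2 [ 0.6214 -0.0866  0.1349] F [-3.3 -1.3  3.5] open 0.237
done t=48.6 [ 0.622  -0.0864  0.2563] F [-0.8 -0.2  0.3] open 1.000
gripped t=51.8 [ 0.5532 -0.2904  0.0509] F [0.4 1.1 2.4] open 0.235
down t=55.4 [0.6019 0.0092 0.1349] F [-3.3 -1.5  3.8] open 0.239
done t=56.8 [0.6023 0.0094 0.256 ] F [-0.   0.1 -1. ] open 1.002
gripped t=60.4 [ 0.4802 -0.295   0.0508] F [ 0.4 -0.1  4.9] open 0.237
down t=63.8 [ 0.5628 -0.0512  0.1349] F [-3.5 -1.8  4.7] open 0.234
done t=65.2 [ 0.5632 -0.0512  0.2559] F [-0.4 -0.2 -0.3] open 0.997
top [(76, array([ 0.5629, -0.0526])), (73, array([0.6015, 0.0085])), (77, array([ 0.6208, -0.0876]))]
top [(106, array([0.4774, 0.3113]))]
scene [(81, array([ 0.5628, -0.0497])), (95, array([0.6012, 0.0105])), (80, array([ 0.6211, -0.0841]))]
scene [(182, array([0.4789, 0.3138]))]
end t=66.2 [ 0.5005 -0.247   0.2996] F [-0.5  0.7 -0. ] open 1.001
```

View pics/s4.png

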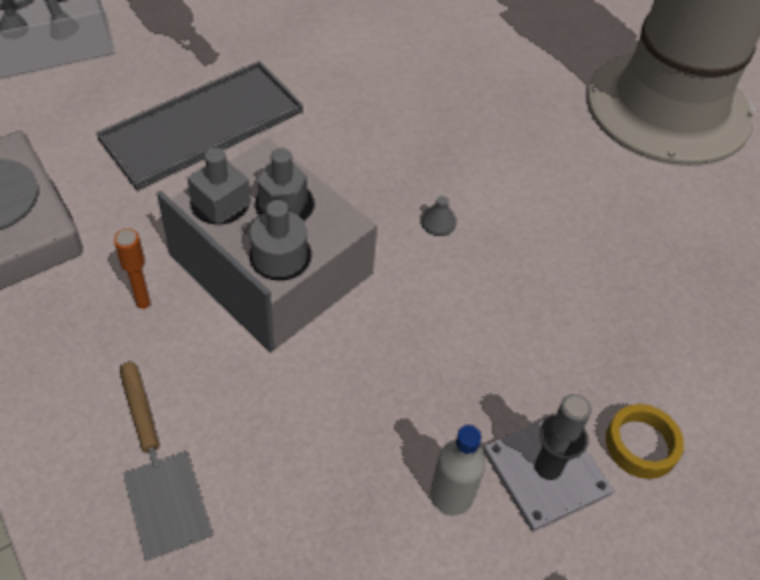

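The picture shows the weights on their own pads (crop px (218,190), (282,190) and (279,240)) and the piston upright in the funnel (573,430). The bottle, tape and cone are unmoved, and the tray is empty. Knob positions match the start within about 1 mm.

```bash
python3 -c "
from rig import bot
bot.wait(.5); print(bot.sign_off(), bot.state()['clock'])"
```

```text
the job is handed in; nothing more can be done
the job is handed in; nothing more can be done
```

The job is done and handed in at about 67 s of the 144 s allowed; the sign-off gives no verdict. I carried the three weights to the tray, stood the white-topped piston (not the orange look-alike) in the cleaning stand, and put each weight back on its own pad.

**Last checks:**
- **Weights:** each knob is within about 1.5 mm of where it started, measured in both cameras. All three look upright.
- **Piston:** its top is at 0.133 m, the same height as when it was seated in the well. It is centred in the funnel within about 2 mm and went in with no more than about 2 N on the wrist.
- **Bystanders:** the bottle, tape roll and cone look unmoved in the last picture; I did not re-measure them.
- **Robot:** the gripper was open and clear of everything when I handed in.

**Disagreement:** the two cameras differ by 2–3 mm in y, so I used the average of the two. No check failed.

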